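# Snap the back cover onto a desk clock with the hand pusher

### The arm

A 6-joint arm with a two-finger parallel gripper is mounted at the origin on the work surface. World frame = base frame: x ahead of the robot, y to its left, z up, the work surface at z = 0. Lengths are in m, angles in degrees, forces in N, time in s.
With the tool pointing down it reaches from about 0.4 to 0.825 m from the base axis. Payload 7 kg.
Tool frame: the origin (TCP) lies midway between the tips of the shut fingers; the grasp point (between the pads) lies ctrl.tcp_to_grasp behind it (ctrl.tcp_to_grasp is the distance from the TCP to the grasp point, in m); z points along the fingers, y is the line along which they close (so a half turn about z gives the same grasp; the last joint's range is limited). The gripper opens to 88 mm and grips with 3 to 60 N. Pads are 19 mm wide; open, the fingers measure 130 mm over their backs; the gripper's body (78 mm by 193 mm) begins 47 mm behind the grasp point.
Start: joints at [89.502, 20.546, 0.682, 0, -70.136, -16.507], TCP at [0.197, 0.645, 0.227] pointing down, gripper open.
Joint ranges: [-176.03, 176.03], [-82.01, 121.73], [-58.28, 71.71], [-173.87, 95.51], [-174.79, -0.11], [-173.66, 173.66]. Speed limits (degrees/s): [136.94, 136.94, 172.46, 180, 180, 180].

### API

Orientations are given as [roll, pitch, yaw] about the fixed x, y, z axes, in that order (R = Rz(yaw) Ry(pitch) Rx(roll)).
In Python, from plant import ctrl, imaging, close_job gives the robot as it stands.
- The arm moves only by the shell command python3 -m crank 'ROWS'. ROWS is JSON, a list of rows, each a list of 3 entries, a list of its own where there are three numbers: the shift along the world's x, y, z in m, then the turn, a rotation vector about the world's x, y, z in degrees, then the opening, from -1 (shut) to 1 (fully open), so that 0 is half open. A call has 1 to 12 rows; each row shifts and turns the commanded pose from where the row before left it; what a row does not reach is not made up. A row lasts 1/10 s, in which the tool goes at most 50 mm and 8.59 degrees, less where a joint would pass 70% of its speed; a pose out of reach is approached as far as the arm can. A call is refused whole if a number of a shift passes 0.05 or a number of a turn 8.59, either way. A call with a gripper value outside its range is refused whole. The fingers move at their own pace and stop on an object; the grip force is fixed at half the most. Time passes only in rows, so rows that do not move let the fingers close. It gives the time, the measured TCP pose, the force, the opening and the grip force at its end, in the units of the state.
- ctrl.get_obs(): the state, without advancing time (a new reading comes with each control period).
- imaging.snapshot(name): name is "scene" or "side" or "wrist"; returns (picture, depth): 420x560x3 uint8, blue, green, red; 420x560 float32, m along the optical axis (not along the pixel's ray), 0 where there is no reading.
- imaging.camera_model(name): a dict with "mtx" (3x3 intrinsics, pixels), "R" (3x3) and "t" (3): a world point X has camera coordinates R X + t. Camera axes: x right, y down, z forward; pixel columns grow to the right and rows downward; lengths in m; the calibration is good to about 2 mm. A picture is of the moment at which its call begins: read the wrist's pose just before it. camera_model takes no time and is no camera call; for the wrist camera it gives the pose at the moment of the call.
- close_job(): hands the job in; it is judged then, once.
The state is a dict: "clock": time; "joint_pos": joint angles; "qvel": joint speeds; "tau": joint torques, N m; "tool_pos": TCP position; "orientation": TCP orientation; "force": force on the tool from outside, world axes, zero at the start; "moment": the same for the moment, N m; "opening": finger opening in m; "gripper_force": force on a finger pad.
Only numpy, scipy, OpenCV 4.12 (cv2) and the standard library are available. Lean on these libraries where they do the work, as an engineer would, in place of code of your own. Each camera call takes 0.05 s, during which the arm holds its last target. There are 200 camera calls.

### The job

The desk clock lies face down in the case holder with its new battery in, and its round back cover has only been laid on, standing proud of the case. Take the hand pusher and press the cover straight down with the pusher's flat head until it snaps fully home, flush with the case all round; do not press the cover with the gripper itself. Then stand the pusher back upright on its head on the bare bench top and let go of it, and leave the other tools where they are.

Things in the scene. Friction and masses are not known exactly. Their poses are not given: they have to be found in the camera images.
- pusher: Hand pusher standing upright on its head on the bench: white nylon head 44 mm wide, 13 mm high, its flat lower face is the pressing face; aluminium neck 23 mm wide up to 30 mm; round light-wood handle 28 mm wide from 30 to 86 mm, domed to the end at 95 mm. Under 0.2 kg. Origin: centre of the pressing face; z up along the handle; round, so yaw does not matter.
- cover: Black plastic back cover, a loose disc 60 mm wide, 12 mm thick, flat top; origin: centre of its underside, z up. Laid on, its top stands about 6 mm above the rim, held up by four spring clips in the recess. Pressed down it resists with up to 8 to 12 N, clicks past the clips about 3 mm above home, drops in and stays down, flush. Let go before the click it stays proud.
- cover_top (a point): Centre of the cover's flat top face, 12 mm above the cover's origin.
- rim (a point): Centre of the round recess mouth (62 mm diameter, 12 mm deep) in the clock case, at the height of the case rim. The cover is home when cover_top meets this point.
- holder: Case holder with the clock clamped face down, fixed to the bench. Origin on the bench right below rim; x runs along its bar. Brass case 88 mm wide, rim 56 mm above the bench; bar 170 x 30 mm, top 18 mm high, with a clamp knob at -x (114 mm from the middle); round base 104 mm wide; four pins round the case 49 mm high.
- dap: Steel doming punch standing upright: shank 20 mm diameter, ball 31 mm diameter on top, 82 mm high. Origin: centre of its foot. Not needed.
- oil: Small amber glass jar with black lid, 38 mm diameter, 62 mm high. Origin: centre of its underside. Not needed.
- loupe: Black eye loupe standing on the bench, 36 mm diameter, 30 mm high. Origin: centre of its underside. Not needed.
- sheet: Brass sheet lying flat, 60 by 95 by 3 mm (long side along its y). Origin: centre of its underside. Not needed.
- hammer: Hammer lying flat, along its x axis, head to +x. Not needed.
- driver: Screwdriver 130 mm long lying along its x axis. Not needed.
- pliers: Pliers 150 mm long, 50 mm wide, 12 mm high, lying flat along their x axis. Origin between the handles and the jaws, on the bench. Not needed.
Not all that is in view belongs to the job. Leave any red look-alike of the pusher alone.

How it is judged (in metres and radians):
On the way:
1. the pusher bears down firmly on the cover (contact force between pusher and cover above 3 N), for 0.02 s.
At the end, for the whole second after the job is handed in: The cover lies in its recess with its top flush with the case rim (less than 1.5 mm proud, tilted less than 0.04 rad, centred within 4 mm); the pusher stands at rest upright (within 0.08 rad) on its head on the bench top (head within 5 mm of the bench surface) (z of cover_top in the frame of rim between -0.003 and 0.0015 m and horizontal distance between cover_top and rim below 0.004 m and angle between cover's own z axis and vertical below 0.04 rad and height (world z) of pusher between -0.004 and 0.005 m and angle between pusher's own z axis and vertical below 0.08 rad and linear speed of each of pusher, cover below 0.02 m/s); the robot touches nothing.
It fails at once if the cover is pressed by the gripper itself instead of the pusher (contact force between any of the fingers, the arm and cover above 2 N).
It fails at once if another tool on the bench is moved more than 40 mm or the standing ones knocked over (distance of any of dap, oil, loupe, sheet, hammer, driver, pliers from where it was at the start of the episode above 0.04 m or angle between any of dap, oil, loupe's own z axis and vertical above 0.8 rad).
It also fails if it takes over 51 s, if anything falls off the work surface, if the arm or the gripper's body presses on something with over 40 N, if the wrist force passes 120 N, or if a joint passes its speed limit or range.

## Working session

There is one attempt and no reset: what is moved stays moved. The work goes in short steps, Python scripts to look and compute and a shell command to move; the robot and the scene stay as the last step left them, time stands still between calls to the robot, and variables do not carry over. Pictures are saved under pics/ and viewed, at most 10 in all, crops included, and the job is handed in when it is done.

```bash
mkdir -p pics
python3 - <<'E'
from plant import ctrl, imaging
import cv2, numpy as np
o=ctrl.get_obs(); print(o, ctrl.tcp_to_grasp)
for n in("scene","side"):
    p,d=imaging.snapshot(n); cv2.imwrite(f"pics/{n}0.png",p); np.save(f"pics/{n}0.npy",d); print(n,imaging.camera_model(n))
E
```

```text
{'clock': 0.0, 'joint_pos': array([ 8.95028206e+01,  2.05914954e+01,  6.34995489e-01, -2.03786557e-02,
       -7.01367992e+01, -1.65061417e+01]), 'qvel': array([-0.01621334,  0.02640466, -0.05449661,  0.0750048 ,  0.07876572,
       -0.05479376]), 'tau': array([-1.34668764e-03, -5.82711196e+01,  2.93064219e+01,  6.99761957e+00,
        7.26358965e-03, -1.56433121e-04]), 'tool_pos': array([0.19727799, 0.64501967, 0.22563048]), 'orientation': array([ 1.79905102e+02, -8.14269997e-03, -1.70102541e+01]), 'force': array([ 0.16120948, -0.38725811, -0.26188325]), 'moment': array([ 0.00347908, -0.01693975,  0.02917788]), 'gripper_force': 0.0, 'opening': 0.08750011479324277} 0.0188
scene {'mtx': array([[465.25906408,   0.        , 286.02166595],
       [  0.        , 465.25906408, 203.98094996],
       [  0.        ,   0.        ,   1.        ]]), 'R': array([[-0.57128467,  0.82068727,  0.01030709],
       [ 0.44629095,  0.32115574, -0.83527444],
       [-0.68880928, -0.47257952, -0.54973665]]), 't': array([ 0.27739664, -0.2154828 ,  1.63867515])}
side {'mtx': array([[422.83301232,   0.        , 285.49269241],
       [  0.        , 422.83301232, 210.9275477 ],
       [  0.        ,   0.        ,   1.        ]]), 'R': array([[ 0.96326395, -0.26764848,  0.02206485],
       [-0.12829597, -0.5307981 , -0.83773117],
       [ 0.23592946,  0.80412541, -0.54563689]]), 't': array([-0.54713694,  0.14438931,  0.71633833])}
```

View pics/scene0.png

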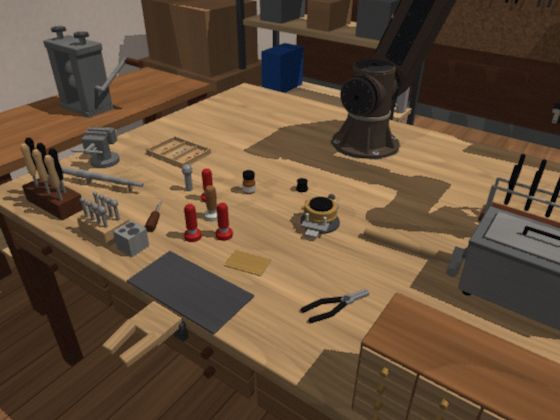

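View pics/side0.png

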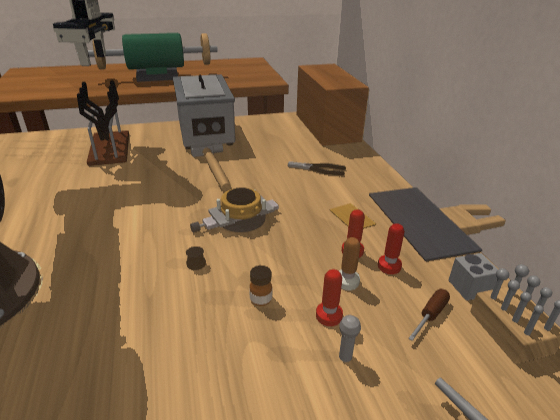

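The scene view shows the wooden-handled pusher at about (211,203), with red look-alikes at (207,185), (192,222) and (224,220). The holder is at (320,210). In the side view the pusher is at (350,262) and the holder at (240,205). Next I'll crop and measure.

```bash
cat > h.py <<'E'
import numpy as np, cv2
def pts(m,d):
    v,u=np.mgrid[:420,:560]; K=m["mtx"]
    P=np.dstack([(u-K[0,2])/K[0,0]*d,(v-K[1,2])/K[1,1]*d,d])
    X=(P-m["t"])@m["R"]; X[d==0]=np.nan; return X
E
python3 - <<'E'
from plant import imaging
from h import *
ims=[]
for n,(a,b,w) in {"scene":(180,160,175),"side":(185,170,225)}.items():
    p=cv2.imread(f"pics/{n}0.png"); X=pts(imaging.camera_model(n),np.load(f"pics/{n}0.npy"))
    h=int(w*.75)
    ims.append(cv2.resize(p[b:b+h,a:a+w],(400,300),interpolation=cv2.INTER_CUBIC))
    # top-down height maps near each object
    for nm,q in {"scene":{"pusher":(211,192),"redA":(207,175),"redB":(191,210),"redC":(223,210),"dap":(187,169),"oil":(248,175),"loupe":(302,182),"cover":(321,204),"sheet":(248,262)},
      "side":{"pusher":(350,245),"redA":(332,278),"redB":(395,233),"redC":(357,218),"dap":(349,325),"oil":(261,275),"loupe":(195,252),"cover":(241,196)}}[n].items():
        print(n,nm,X[q[1],q[0]].round(3))
cv2.imwrite("pics/c.png",np.hstack(ims))
E
```

```text
scene pusher [ 0.658 -0.115  0.086]
scene redA [ 0.597 -0.186  0.084]
scene redB [ 0.75  -0.095  0.089]
scene redC [ 0.704 -0.035  0.087]
scene dap [ 0.592 -0.269  0.074]
scene oil [ 0.504 -0.119  0.063]
scene loupe [ 0.402 -0.003  0.032]
scene cover [0.51  0.125 0.062]
scene sheet [0.745 0.072 0.006]
side pusher [ 0.641 -0.135  0.091]
side redA [ 0.582 -0.205  0.092]
side redB [ 0.735 -0.116  0.087]
side redC [ 0.689 -0.056  0.087]
side dap [ 0.578 -0.285  0.077]
side oil [ 0.487 -0.139  0.062]
side loupe [ 0.39  -0.013  0.03 ]
side cover [0.5   0.112 0.062]
```

View pics/c.png

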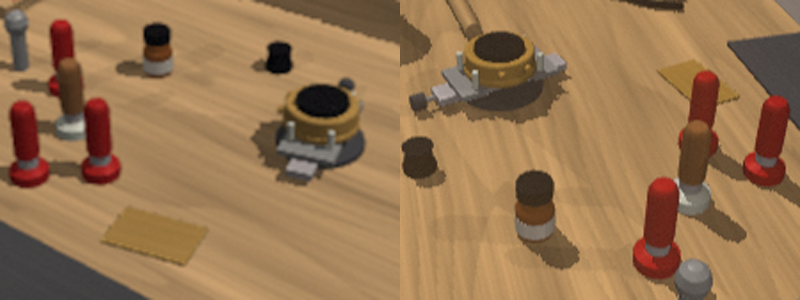

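Run:
```python
from plant import imaging
from h import *
from scipy.optimize import least_squares
S=[pts(imaging.camera_model(n),np.load(f"pics/{n}0.npy")).reshape(-1,3) for n in("scene","side")]
def fit(nm,c,r,z0,z1,win):
    for k,X in enumerate(S+[np.vstack(S)]):
        q=X[(X[:,2]>z0)&(X[:,2]<z1)&(np.hypot(*(X[:,:2]-c).T)<win)][:,:2]
        if len(q)<8: print(nm,k,len(q)); continue
        s=least_squares(lambda p:np.hypot(*(q-p).T)-r,c,loss="soft_l1",f_scale=.002)
        print(nm,k,len(q),s.x.round(4),np.sqrt(np.mean(s.fun**2)).round(4))
fit("pusher",(.649,-.125),.014,.035,.08,.03)
fit("redA",(.589,-.196),.014,.035,.08,.03)
fit("redB",(.742,-.105),.014,.035,.08,.03)
fit("redC",(.697,-.046),.014,.035,.08,.03)
fit("case",(.505,.118),.044,.03,.05,.055)
for X in S:  # cover top: centroid of points above z .059
    q=X[(X[:,2]>.0585)&(np.hypot(*(X[:,:2]-(.505,.118)).T)<.04)]; print("cover",len(q),((q.max(0)+q.min(0))/2).round(4),q.mean(0).round(4),np.median(q[:,2]))
```

```text
pusher 0 155 [ 0.6494 -0.1258] 0.0018
pusher 1 323 [ 0.6488 -0.1251] 0.0008
pusher 2 478 [ 0.649  -0.1253] 0.0012
redA 0 101 [ 0.5884 -0.1956] 0.0016
redA 1 371 [ 0.5876 -0.195 ] 0.0007
redA 2 472 [ 0.5878 -0.1951] 0.001
redB 0 168 [ 0.7437 -0.1065] 0.0014
redB 1 311 [ 0.7434 -0.1053] 0.0008
redB 2 479 [ 0.7435 -0.1057] 0.0011
redC 0 167 [ 0.6936 -0.0463] 0.0016
redC 1 249 [ 0.6931 -0.0453] 0.0009
redC 2 416 [ 0.6933 -0.0456] 0.0013
case 0 251 [0.5012 0.1203] 0.004
case 1 409 [0.5015 0.1226] 0.0038
case 2 660 [0.5012 0.1219] 0.0039
cover 266 [0.5073 0.1197 0.0628] [0.5044 0.1225 0.0629] 0.06294741003835211
cover 351 [0.5009 0.1215 0.0615] [0.5005 0.1187 0.0622] 0.06231203205203892
```

```bash
python3 -m crank '[[[0.025,-0.043,0],[0,0,-8],1],[[0.025,-0.043,0],[0,0,-8],1],[[0.025,-0.043,0],[0,0,-8],1],[[0.025,-0.043,0],[0,0,-8],1],[[0.025,-0.043,0],[0,0,-8],1],[[0.025,-0.043,0],[0,0,-8],1],[[0.025,-0.043,0],[0,0,-8],1],[[0.025,-0.043,0],[0,0,-8],1],[[0.025,-0.043,0],[0,0,-8],1]]'
```

```text
clock: 1.0
tool_pos: [0.4228, 0.2565, 0.2266]
orientation: [-180.0, 0.0, -89.3]
force: [1.0, 0.8, 0.1]
opening: 0.0876
gripper_force: 0.0
```

```bash
python3 -m crank '[[[0.02,-0.034,0.01],[0,0,-8],1],[[0.02,-0.034,0.01],[0,0,-8],1],[[0.02,-0.034,0.01],[0,0,-8],1],[[0.019,-0.034,0.01],[0,0,-8],1],[[0,0,0],[0,0,0],1],[[0,0,0],[0,0,0],1]]'
python3 - <<'E'
from plant import imaging,ctrl
from h import *
m=imaging.camera_model("wrist");print(ctrl.get_obs()["tool_pos"], (-m["R"].T@m["t"]).round(3), m["R"].round(2))
p,d=imaging.snapshot("wrist"); cv2.imwrite("pics/w1.png",p); np.save("pics/w1.npy",d)
X=pts(m,d).reshape(-1,3); g=p.reshape(-1,3)
q=X[(g.max(1)<70)&(X[:,2]>.05)&(X[:,2]<.075)&(np.hypot(*(X[:,:2]-(.502,.121)).T)<.05)]
(c,r)=cv2.minEnclosingCircle(q[:,:2].astype(np.float32)); print(c,r,len(q),q.mean(0),np.median(q[:,2]))
E
```

```text
clock: 1.6
tool_pos: [0.5015, 0.1216, 0.2663]
orientation: [180.0, -0.0, -121.1]
force: [0.0, 0.3, -0.2]
opening: 0.0877
gripper_force: 0.0
[0.5014912  0.12159912 0.26625324] [0.458 0.051 0.425] [[-0.86  0.52 -0.  ]
 [ 0.49  0.82  0.31]
 [ 0.16  0.26 -0.95]]
(0.5028371214866638, 0.12025652825832367) 0.030522063374519348 1831 [0.5017858  0.1199095  0.06269896] 0.06283696038914348
```

View pics/w1.png

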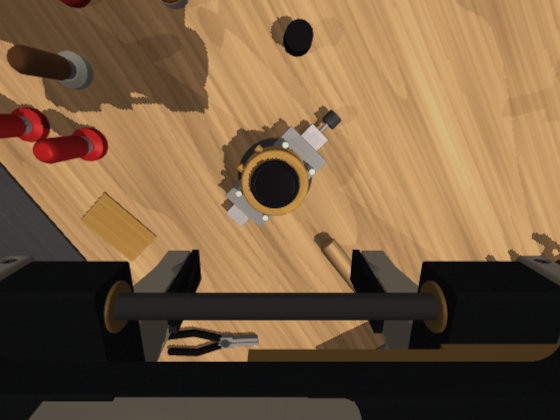

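The wrist view shows the holder centred at (275,183), and the cover centre works out at (0.5025, 0.1203). The pusher is at (60,65), upper left. Moving to it now.

```bash
python3 -m crank '[[[0.0246,-0.0411,-0.01],[0,0,-2.3],1],[[0.0246,-0.0411,-0.01],[0,0,-2.3],1],[[0.0246,-0.0411,-0.01],[0,0,-2.3],1],[[0.0246,-0.0411,-0.01],[0,0,-2.3],1],[[0.0246,-0.0411,-0.01],[0,0,-2.3],1],[[0.0245,-0.0414,-0.01],[0,0,-2.4],1],[[0,0,0],[0,0,0],1],[[0,0,-0.03],[0,0,0],1],[[0,0,-0.03],[0,0,0],1]]'
```

```text
clock: 2.55
tool_pos: [0.6493, -0.1231, 0.146]
orientation: [-180.0, 0.1, -134.8]
force: [0.7, 0.6, -1.1]
opening: 0.0876
gripper_force: 0.0
```

```bash
python3 -m crank '[[[0,-0.001,-0.03],[0,0,0],1],[[0,0,-0.03],[0,0,0],1],[[0,0,-0.03],[0,0,0],1],[[0,0,-0.013],[0,0,0],1],[[0,0,0],[0,0,0],1],[[0,0,0],[0,0,0],1]]'
python3 - <<'E'
from plant import imaging
import cv2
cv2.imwrite("pics/w2.png",imaging.snapshot("wrist")[0])
E
```

```text
clock: 3.15
tool_pos: [0.6497, -0.1247, 0.0446]
orientation: [-180.0, 0.0, -134.8]
force: [0.4, 0.2, 0.8]
opening: 0.0872
gripper_force: 0.0
```

View pics/w2.png

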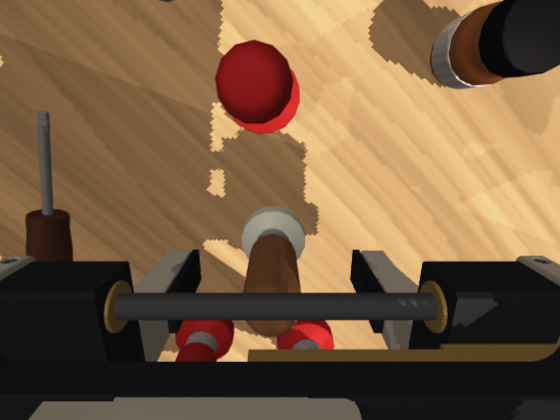

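The pusher's handle, at (272,285), sits centred between the fingers at (180,290) and (375,290), and the red ones are clear. Closing.

```bash
python3 -m crank '[[[0,0,0],[0,0,0],-1],[[0,0,0],[0,0,0],-1],[[0,0,0],[0,0,0],-1],[[0,0,0],[0,0,0],-1],[[0,0,0],[0,0,0],-1],[[0,0,0],[0,0,0],-1],[[0,0,0],[0,0,0],-1],[[0,0,0],[0,0,0],-1],[[0,0,0],[0,0,0],-1],[[0,0,0],[0,0,0],-1]]'
```

```text
clock: 4.2
tool_pos: [0.6489, -0.1255, 0.0434]
orientation: [180.0, -0.0, -134.9]
force: [0.5, -0.1, -0.0]
opening: 0.0273
gripper_force: 30.0
```

```bash
python3 -m crank '[[[0,0,0.02],[0,0,0],-1],[[0,0,0.04],[0,0,0],-1],[[0,0,0.04],[0,0,0],-1],[[0,0,0.03],[0,0,0],-1],[[-0.0144,0.0248,0],[0,0,0],-1],[[-0.022,0.0368,0],[0,0,0],-1],[[-0.022,0.0368,0],[0,0,0],-1],[[-0.022,0.0368,0],[0,0,0],-1],[[-0.022,0.0368,0],[0,0,0],-1],[[-0.022,0.0368,0],[0,0,0],-1],[[-0.022,0.0368,0],[0,0,0],-1],[[0,0,0],[0,0,0],-1]]'
python3 -m crank '[[[0,0,0],[0,0,0],-1],[[0,0,0],[0,0,0],-1]]'
python3 - <<'E'
from plant import imaging,ctrl
from h import *
print(ctrl.get_obs()["tool_pos"],ctrl.get_obs()["force"])
for n in("side","scene"):
    m=imaging.camera_model(n); p,d=imaging.snapshot(n); X=pts(m,d).reshape(-1,3); cv2.imwrite(f"pics/{n}3.png",p)
    for a,b in((.145,.175),(.155,.17),(.175,.19)):
        q=X[(X[:,2]>a)&(X[:,2]<b)&(np.hypot(*(X[:,:2]-(.5025,.12)).T)<.04)]
        if len(q): print(n,a,len(q),q.min(0).round(4),q.max(0).round(4))
p=cv2.imread("pics/side3.png"); cv2.imwrite("pics/side3c.png",cv2.resize(p[60:270,140:340],(570,600),interpolation=cv2.INTER_CUBIC))
E
```

```text
clock: 5.4
tool_pos: [0.5003, 0.1234, 0.1738]
orientation: [180.0, 0.0, -134.7]
force: [0.7, -0.4, -0.5]
opening: 0.0275
gripper_force: 30.0
clock: 5.6
tool_pos: [0.5026, 0.1199, 0.1735]
orientation: [180.0, -0.0, -134.9]
force: [0.7, -0.5, -1.2]
opening: 0.0274
gripper_force: 30.0
[0.50260307 0.11985615 0.17349428] [ 0.72155167 -0.50419353 -1.18966435]
side 0.145 207 [0.4799 0.0995 0.145 ] [0.518  0.1329 0.175 ]
side 0.155 75 [0.4876 0.1057 0.1552] [0.5127 0.1215 0.1696]
side 0.175 214 [0.4726 0.092  0.1754] [0.5304 0.1343 0.19  ]
scene 0.145 157 [0.4855 0.1033 0.1451] [0.5284 0.1412 0.1747]
scene 0.155 47 [0.501  0.1115 0.1555] [0.5187 0.1344 0.1698]
scene 0.175 126 [0.4886 0.0934 0.1751] [0.5338 0.1489 0.1897]
```

View pics/side3c.png

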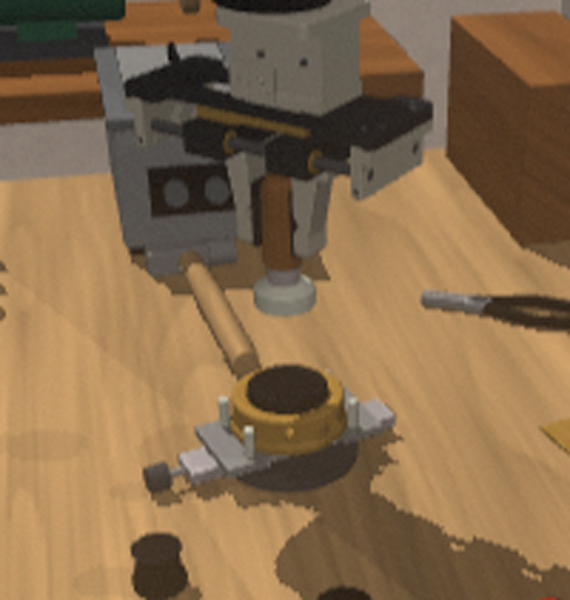

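The side view shows the pusher held upright, head at (285,295), above the cover at (287,388). Descending.

```bash
python3 -m crank '[[[0,0,-0.02],[0,0,0],-1],[[0,0,-0.025],[0,0,0],-1],[[0,0,-0.015],[0,0,0],-1],[[0,0,0],[0,0,0],-1],[[0,0,0],[0,0,0],-1]]'
python3 -m crank '[[[0,0,-0.002],[0,0,0],-1],[[0,0,-0.002],[0,0,0],-1],[[0,0,-0.002],[0,0,0],-1],[[0,0,-0.001],[0,0,0],-1],[[0,0,0],[0,0,0],-1]]'
```

```text
clock: 6.2
tool_pos: [0.503, 0.1195, 0.1137]
orientation: [-180.0, -0.0, -135.0]
force: [0.5, 0.7, -1.0]
opening: 0.0273
gripper_force: 30.0
clock: 6.7
tool_pos: [0.5025, 0.1202, 0.1066]
orientation: [180.0, 0.0, -134.9]
force: [-0.6, 0.4, -1.6]
opening: 0.0274
gripper_force: 30.0
```

```bash
python3 -m crank '[[[0,0,-0.001],[0,0,0],-1],[[0,0,-0.001],[0,0,0],-1],[[0,0,-0.001],[0,0,0],-1],[[0,0,0],[0,0,0],-1]]'
```

```text
clock: 7.1
tool_pos: [0.503, 0.1204, 0.1047]
orientation: [-180.0, 0.1, -134.9]
force: [-2.2, -1.0, 7.5]
opening: 0.0273
gripper_force: 30.0
```

```bash
python3 -m crank '[[[0,0,-0.001],[0,0,0],-1],[[0,0,-0.001],[0,0,0],-1],[[0,0,-0.001],[0,0,0],-1],[[0,0,0],[0,0,0],-1]]'; python3 -m crank '[[[0,0,-0.001],[0,0,0],-1],[[0,0,-0.001],[0,0,0],-1],[[0,0,0],[0,0,0],-1]]'
```

```text
clock: 7.5
tool_pos: [0.5025, 0.1202, 0.1006]
orientation: [180.0, 0.0, -134.9]
force: [-0.4, -0.1, -1.5]
opening: 0.0276
gripper_force: 30.0
clock: 7.8
tool_pos: [0.5025, 0.1201, 0.0993]
orientation: [-180.0, -0.0, -134.9]
force: [-4.9, -0.4, 10.1]
opening: 0.0273
gripper_force: 30.0
```

It clicked. One firm press to seat it, then lift and check.

```bash
python3 -m crank '[[[0,0,-0.001],[0,0,0],-1],[[0,0,0],[0,0,0],-1],[[0,0,0],[0,0,0],-1]]'; python3 -m crank '[[[0,0,0.005],[0,0,0],-1],[[0,0,0.02],[0,0,0],-1],[[0,0,0.04],[0,0,0],-1],[[0,0,0.02],[0,0,0],-1],[[0,0,0],[0,0,0],-1],[[0,0,0],[0,0,0],-1]]'
python3 - <<'E'
from plant import imaging,ctrl
from h import *
for n in("side","scene"):
    m=imaging.camera_model(n); p,d=imaging.snapshot(n); X=pts(m,d); cv2.imwrite(f"pics/{n}4.png",p)
    q=X.reshape(-1,3); q=q[(np.hypot(*(q[:,:2]-(.5025,.1203)).T)<.022)&(q[:,2]<.09)]
    A=np.c_[q[:,:2]-(.5025,.1203),np.ones(len(q))]; print(n,len(q),np.median(q[:,2]),np.linalg.lstsq(A,q[:,2],rcond=None)[0])
p=cv2.imread("pics/side4.png"); cv2.imwrite("pics/side4c.png",cv2.resize(p[90:240,160:320],(640,600),interpolation=cv2.INTER_CUBIC))
E
```

```text
clock: 8.1
tool_pos: [0.5026, 0.1202, 0.0993]
orientation: [-180.0, 0.0, -134.9]
force: [-8.6, -0.4, 20.4]
opening: 0.0272
gripper_force: 30.0
clock: 8.7
tool_pos: [0.5023, 0.1202, 0.1822]
orientation: [180.0, 0.0, -134.9]
force: [0.1, 0.3, -2.1]
opening: 0.0272
gripper_force: 30.0
side 197 0.055827940041655644 [0.00774552 0.65950766 0.05099726]
scene 124 0.05712635385085363 [0.00154367 0.01104534 0.05703177]
```

View pics/side4c.png

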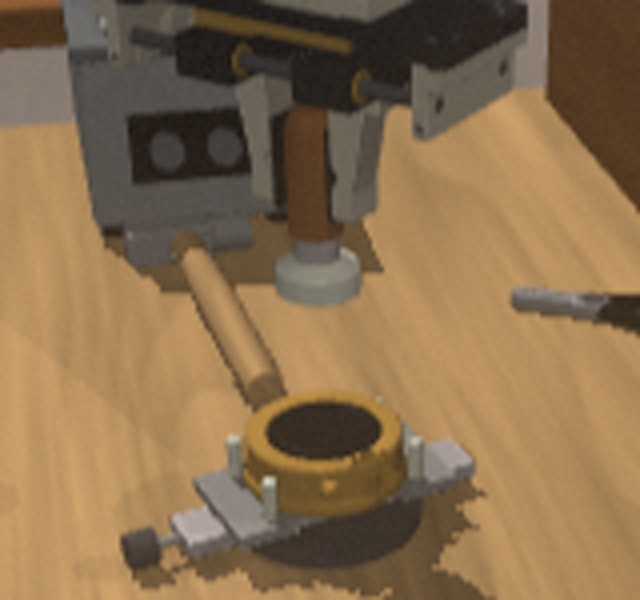

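The cover is flush in the case at (325,430), about 5–6 mm lower than before. Now to set the pusher on free bench at about (0.60, 0.0).

```bash
python3 -m crank '[[[0.0163,-0.02,0],[0,0,0],-1],[[0.0163,-0.02,0],[0,0,0],-1],[[0.0163,-0.02,0],[0,0,0],-1],[[0.0163,-0.02,0],[0,0,0],-1],[[0.0163,-0.02,0],[0,0,0],-1],[[0.0163,-0.02,0],[0,0,0],-1],[[0,0,0],[0,0,0],-1],[[0,0,-0.04],[0,0,0],-1],[[0,0,-0.05],[0,0,0],-1],[[0,0,-0.03],[0,0,0],-1],[[0,0,-0.01],[0,0,0],-1],[[0,0,0],[0,0,0],-1]]'; python3 -m crank '[[[0,0,0],[0,0,0],-1],[[0,0,0],[0,0,0],-1]]'
```

```text
clock: 10.0
tool_pos: [0.599, 0.0, 0.0507]
orientation: [179.9, -0.2, -134.9]
force: [-0.1, -0.7, -0.7]
opening: 0.0273
gripper_force: 30.0
clock: 10.2
tool_pos: [0.6017, 0.0006, 0.0545]
orientation: [-179.9, 0.2, -134.9]
force: [-0.1, 0.5, -1.5]
opening: 0.0274
gripper_force: 30.0
```

```bash
python3 -m crank '[[[0,0,-0.004],[0,0,0],-1],[[0,0,-0.003],[0,0,0],-1],[[0,0,-0.001],[0,0,0],-1],[[0,0,0],[0,0,0],-1],[[0,0,0],[0,0,0],-1]]'
```

```text
clock: 10.7
tool_pos: [0.6003, 0.0001, 0.0446]
orientation: [-180.0, -0.0, -134.9]
force: [-1.0, -0.3, -2.1]
opening: 0.0274
gripper_force: 30.0
```

```bash
python3 -m crank '[[[0,0,-0.001],[0,0,0],-1],[[0,0,-0.0005],[0,0,0],-1],[[0,0,0],[0,0,0],-1]]'; python3 -m crank '[[[0,0,0],[0,0,0],-0.3],[[0,0,0],[0,0,0],0],[[0,0,0],[0,0,0],0.5],[[0,0,0],[0,0,0],1],[[0,0,0],[0,0,0],1],[[0,0,0],[0,0,0],1],[[0,0,0],[0,0,0],1],[[0,0,0],[0,0,0],1],[[0,0,0],[0,0,0],1]]'
```

```text
clock: 11.0
tool_pos: [0.6005, 0.0002, 0.0434]
orientation: [-180.0, 0.0, -134.9]
force: [-2.4, -0.8, 3.0]
opening: 0.0271
gripper_force: 30.0
clock: 11.9
tool_pos: [0.6003, 0.0002, 0.043]
orientation: [180.0, -0.0, -134.9]
force: [0.5, -0.8, 0.1]
opening: 0.086
gripper_force: 0.0
```

```bash
python3 -m crank '[[[0,0,0.02],[0,0,0],1],[[0,0,0.04],[0,0,0],1],[[0,0,0.05],[0,0,0],1],[[0,0,0.05],[0,0,0],1],[[0,0,0.04],[0,0,0],1],[[0,0,0],[0,0,0],1],[[0,0,0],[0,0,0],1],[[0,0,0],[0,0,0],1]]'
python3 - <<'E'
from plant import imaging,ctrl
from h import *
for n in("side","scene"):
    m=imaging.camera_model(n); p,d=imaging.snapshot(n); X=pts(m,d); cv2.imwrite(f"pics/{n}5.png",p)
    q=X.reshape(-1,3); q=q[(np.hypot(*(q[:,:2]-(.5025,.1203)).T)<.022)&(q[:,2]<.09)]
    A=np.c_[q[:,:2]-(.5025,.1203),np.ones(len(q))]; print(n,len(q),np.median(q[:,2]),np.linalg.lstsq(A,q[:,2],rcond=None)[0])
a,b=[cv2.imread(f"pics/{n}5.png") for n in("side","scene")]
cv2.imwrite("pics/f.png",np.hstack([cv2.resize(x,(400,400),interpolation=cv2.INTER_CUBIC) for x in(a[150:350,190:390],b[150:300,180:330])]))
E
```

```text
clock: 12.7
tool_pos: [0.5996, 0.0001, 0.2421]
orientation: [179.9, -0.1, -134.9]
force: [-0.1, 0.1, -0.4]
opening: 0.0876
gripper_force: 0.0
side 205 0.05581413945013792 [-0.05061457  0.6965157   0.05095392]
scene 127 0.05688277875617197 [ 0.00491948 -0.0082821   0.0569331 ]
```

View pics/f.png

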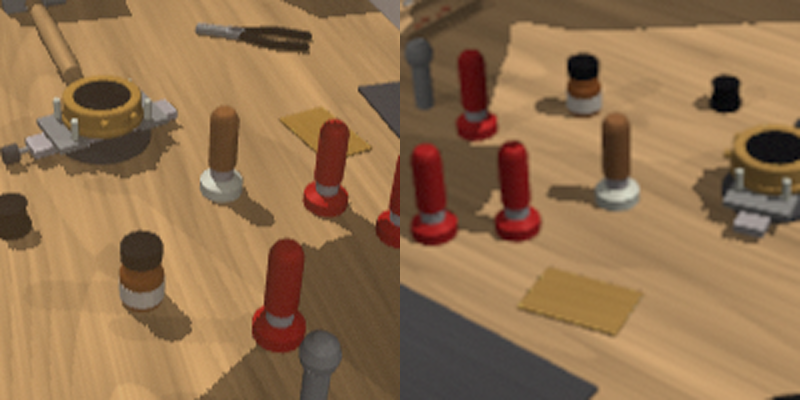

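The pusher stands upright on its head, at (222,185) in the left view and (617,190) in the right. The other tools have not moved. The tilt fit from the side camera looks odd, so I'll check it before handing in.

Run:
```python
from plant import imaging
from h import *
m=imaging.camera_model("side"); p,d=imaging.snapshot("side"); q=pts(m,d).reshape(-1,3)
q=q[(np.hypot(*(q[:,:2]-(.5025,.1203)).T)<.022)]; print(np.percentile(q[:,2],[0,5,10,25,50,75,90,100]).round(4))
k=q[abs(q[:,2]-.0558)<.006]; A=np.c_[k[:,:2]-(.5025,.1203),np.ones(len(k))]; print(len(q),len(k),np.linalg.lstsq(A,k[:,2],rcond=None)[0])
```

```text
[0.0066 0.0077 0.0087 0.0551 0.0559 0.0565 0.0571 0.0583]
207 178 [-0.00878238 -0.00147743  0.05603062]
```

The odd fit came from stray low readings. Without them the cover is level (tilt about 0.01 rad) at 56 mm, flush with the rim.

```bash
python3 -c "
from plant import close_job
print(close_job())"
```

```text
the job is handed in; nothing more can be done
None
```

The cover is snapped home and measured flush with the rim, the pusher stands upright on the bare bench with the gripper clear, no other tool was disturbed, and the job is handed in (no verdict was returned).

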